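Pack the clothes-care box and wedge its sliding lid shut

ROBOT

A 7-joint arm with a two-finger parallel gripper is mounted at the origin on the work surface. World frame = base frame: x ahead of the robot, y to its left, z up, the work surface at z = 0. Lengths are in m, angles in rad, forces in N, time in s.
With the tool pointing down it reaches from about 0.375 to 0.925 m from the base axis. Payload 3.1 kg.
Tool frame: the origin (TCP) lies at the very end of the fingers, on their centre line; the grasp point (between the pads) lies 19 mm behind it (pinch_z is the z of the grasp point in the tool frame, in m); z points along the fingers, y is the line along which they close (so a half turn about z gives the same grasp; the last joint's range is limited). The gripper opens to 85 mm and grips with 20 to 120 N. Pads are 22 mm wide; open, the fingers measure 114 mm over their backs; the gripper's body (76 mm by 85 mm) begins 54 mm behind the grasp point. The pads swing forward as they close: fully open they stand 13 mm farther back than shut.
Start: joints at [-1.231, 0.383, 0.044, 1.598, -0.018, 1.161, -0.05], TCP at [0.276, 0.589, 0.231] pointing down, gripper open.
Joint ranges: [-2.61, 2.61], [-0.41, 2.15], [-1.48, 1.57], [0, 2.5], [-1.57, 4.71], [0.05, 1.97], [-2.85, 2.85]. Speed limits (rad/s): [2.79, 2.79, 3.14, 3.14, 3.14, 3.14, 3.14].

INTERFACE

Orientations are given as a unit quaternion [x, y, z, w].
In Python, from workcell import move_ptp, servo_line, set_joints, grip, sleep, solve_ik, get_image, IKError, close_job, search_frame, regions_of, get_time_s, get_q, get_qd, get_joint_torque, get_tcp_pos, get_tool_rot, get_force, get_moment, get_finger_gap, get_gripper_force, pinch_z gives the robot as it stands. Calls block until the motion is done:
- move_ptp(position, orientation): joint-space move of the TCP to a pose.
- servo_line(position, orientation=None, max_speed=0.15, stop_force=None): straight line of the TCP; orientation=None keeps the orientation; max_speed is the mean speed in m/s. With stop_force (N) it stops when the force on the tool has changed by that much, and returns True; else False.
- set_joints(angles): joint-space move.
- grip(opening, squeeze=None): opening from 0.0 (shut) to 1.0 (fully open); squeeze is the grip in N (None keeps the last); returns when the fingers have stopped.
- sleep(seconds).
- solve_ik(position, orientation): joint angles nearest the present ones, or None.
- get_image(name): name is "scene" or "top" or "wrist"; returns a dict with "image" (480x640x3 uint8, blue, green, red), "fov_y" (degrees; the focal length in pixels is half the picture's height over the tangent of half this angle, whatever the lens; pixels are square), "cx", "cy" (the principal point, pixels), "origin" and "attitude" of the camera in the world; the wrist camera has in their place "T_tool_cam" (4x4, takes a point from camera to tool coordinates, whose origin is the TCP and whose axes are the flange's). Camera axes: x right, y up, looking along -z (the intrinsics and any distortion apply to the point x, -y, -z); pixel columns grow to the right and rows downward; lengths in m; the calibration is good to about 2 mm. A picture is of the moment at which its call begins: read the wrist's pose just before it. There is no depth.
A pose or a line that the arm cannot do raises IKError and nothing moves.
- close_job(): hands the job in; it is judged then, once.
Trained networks look in a picture, given as the dict that the camera call returned (one of the last four; its "shot" number tells which), for a name from the list of things; names that differ only in an ending like _2 or _b are one class to them, and where a whole thing is asked for, a point or a joint stands for the part that bears it (a point fixed in the world has none). Each returns a list of dicts, best first, with "confidence" (0 to 1); they miss things now and then, are a little off and sometimes report something else, mostly with a low value. They report only what shows in the picture. A call takes as long as a camera call. They do not tell look-alikes from the thing itself.
- search_frame(picture, target): "xyz" ([x, y, z] in m, in the coordinates of the camera as it stood for that picture, good to about 4 mm: the middle of the surface that is visible of it).
- regions_of(picture, target): "pixels" (480x640 bool, what is visible of it).
Readings, each from a call of its own:
- get_time_s(): time.
- get_q(): joint angles.
- get_qd(): joint speeds.
- get_joint_torque(): joint torques, N m.
- get_tcp_pos(): TCP position.
- get_tool_rot(): TCP orientation.
- get_force(): force on the tool from outside, world axes, zero at the start.
- get_moment(): the same for the moment, N m.
- get_finger_gap(): opening from 0.0 (shut) to 1.0 (fully open).
- get_gripper_force(): force on a finger pad.
Only numpy, scipy, OpenCV 4.12 (cv2) and the standard library are available. Lean on these libraries where they do the work, as an engineer would, in place of code of your own. Each camera call takes 0.05 s, during which the arm holds its last target. There are 200 camera calls.

TASK

Pack the wooden clothes-care box on the closet counter and shut it: inside it, tap the three loose cedar panels into a square stack tight against the long wall they lie nearest, so that the clothes brush can be laid flat beside them on the box floor, bristles down. Then slide the tapered lid into its dovetailed runners from the low end of the box, narrow end first, and push it firmly until it wedges tight, flush with that end. Leave the spray bottle, lint roller, polish tin and wire hanger as they are.

Things in the scene. Friction and masses are not known exactly. Their poses are not given: they have to be found in the camera images.
- care_box: Open beech box, fixed to the counter, 174 mm long (x), 170 wide (y), 66 high. Origin: centre of its underside, z up. The +x end wall is the low end (54 mm high, outer face at x = 87 mm); the -x end wall and the runners along both long sides are 66 mm high. Rectangular cavity: x -78 to +78, y -60 to +60 mm, floor at z = 6 mm. Ledges for the lid at z = 54 mm.
- box_mouth (a point): Centre of the low end's outer top edge, where the lid slides in towards the box's -x; box x = 87, y = 0, z = 54 mm; axes as the box. Runner flanks lean in 20 degrees over the lid and converge 4.5 degrees a side: gap between them at ledge level 156 mm here, 131 mm at the far end; at their top 9 mm less. So the lid can be lowered straight onto the ledges 80 mm or more short of home.
- lid_batten (a point): Centre of the pull batten on the loose lid (0.3 kg), its grasp. Batten 16 mm thick (x), 70 long (y), 22 high, across the top of the lid; this point is 11 mm above the lid's top face, 21 above its underside. +x points to the wide end (60.5 mm away; narrow end 100.5 mm towards -x). Lid starts flat on the counter, batten up. Home: axes as the box, at box x = 26.5, y = 0, z = 75 mm.
- lid_wide_end (a point): Middle of the lid's wide end face, half-way up its 10 mm thickness; axes as the batten's. Lid 161 mm long, underside 156 mm wide at this end, 131 mm at the other, long edges bevelled (top 7 mm narrower). Home, this face is flush with the low end of the box. The flanks bind about 1 mm before that, hard: 10 to 20 N along the box then wedges it by less than 1 mm more and it stays tight.
- brush_grip (a point): Centre of the raised grip of the loose clothes brush, half-way up the grip, 35 mm above the bristles' underside. Brush 132 mm long (x), 40 wide (y), 44 high: bristle block 18 mm, back 8 mm, on it the grip, 92 long, 24 wide, 18 high. Starts standing on its bristles on the counter, z up; both ends alike; about 0.16 kg. On the box floor this point is at box z = 41 mm.
- panel1_mid (a point): Centre of the lowest of three like cedar panels lying flat on one another in the box, each 140 mm long (its x), 50 mm wide (y), 7 mm thick, about 35 g. They start pushed out of line across the box and a little turned, nearer its +y wall. Squared up against that wall their centres are at box y = +35 mm.
- panel2_mid (a point): Centre of the middle cedar panel, same size, lying on the lowest.
- panel3_mid (a point): Centre of the top cedar panel, same size, lying on the middle one; its upper face is 27 mm above the box's underside.
- spray_bottle: White spray bottle standing on the counter, body 66 mm across, 182 mm high with its grey trigger head. Origin: centre of its underside. Leave it.
- lint_roller: Lint roller lying on the counter, about 220 mm long (x from -110 to +109 mm), 50 mm wide, 50 mm high. Leave it.
- polish_tin: Flat round metal tin, 76 mm across, 30 mm high. Origin: centre of its underside. Leave it.
- wire_hanger: Wire clothes hanger lying flat on the counter, 400 mm wide (x), 218 mm from its bottom bar (at y = -108 mm) to the top of its hook (+y), 6 mm thick. Origin: middle of the hanger. Leave it.
Mind the look-alikes: they are no part of the job. Leave any blue, pink or white look-alike of the part that bears lid_batten alone.

How it is judged:
On the way, in this order (a step that is already met when the one before it is completed fails the run):
1. the three panels are squared against the long wall they lie nearest (edges within 4 mm of it) (y of each of panel1_mid, panel2_mid, panel3_mid in the frame of care_box above 0.031 m and z of panel1_mid in the frame of care_box below 0.0125 m and angle between the x axis of each of panel1_mid, panel2_mid, panel3_mid and the x axis of care_box, either way round below 0.05 rad and z of panel2_mid in the frame of care_box below 0.0195 m and z of panel3_mid in the frame of care_box below 0.0265 m), for 0.2 s.
2. the brush stands flat on the box floor beside the squared panels, let go (x of brush_grip in the frame of care_box between -0.014 and 0.014 m and y of brush_grip in the frame of care_box below -0.006 m and z of brush_grip in the frame of care_box between 0.038 and 0.044 m and angle between brush_grip's own z axis and vertical below 0.08 rad and angle between the x axis of brush_grip and the x axis of care_box, either way round below 0.25 rad and y of each of panel1_mid, panel2_mid, panel3_mid in the frame of care_box above 0.03 m and z of panel1_mid in the frame of care_box below 0.0125 m and angle between the x axis of each of panel1_mid, panel2_mid, panel3_mid and the x axis of care_box, either way round below 0.06 rad and z of panel2_mid in the frame of care_box below 0.0195 m and z of panel3_mid in the frame of care_box below 0.0265 m and contact force between the fingers and brush below 0.1 N), for 0.2 s.
At the end, for the whole second after the job is handed in: Lid wedged home: wide end flush with the low end of the box (2.5 mm proud to 4 mm sunk), straight, at rest, still pressing on the runners (over 10 N). Under it the three panels are square against the long wall (within 5 mm) and the brush stands flat on the floor beside them, bristles down (x of lid_batten in the frame of care_box between 0.0225 and 0.029 m and y of lid_batten in the frame of care_box between -0.003 and 0.003 m and z of lid_batten in the frame of care_box between 0.072 and 0.077 m and angle between the x axis of lid_batten and the x axis of care_box, either way round below 0.03 rad and angle between lid_batten's own z axis and vertical below 0.03 rad and x of brush_grip in the frame of care_box between -0.014 and 0.014 m and y of brush_grip in the frame of care_box below -0.006 m and z of brush_grip in the frame of care_box between 0.038 and 0.044 m and angle between brush_grip's own z axis and vertical below 0.08 rad and angle between the x axis of brush_grip and the x axis of care_box, either way round below 0.25 rad and y of each of panel1_mid, panel2_mid, panel3_mid in the frame of care_box above 0.03 m and z of panel1_mid in the frame of care_box below 0.0125 m and angle between the x axis of each of panel1_mid, panel2_mid, panel3_mid and the x axis of care_box, either way round below 0.06 rad and z of panel2_mid in the frame of care_box below 0.0195 m and z of panel3_mid in the frame of care_box below 0.0265 m and linear speed of lid below 0.01 m/s and contact force between lid and care_box above 10 N); the robot touches nothing.
It fails at once if a bystander is shifted by more than 25 mm or tipped (distance of any of spray_bottle, lint_roller, polish_tin, wire_hanger from where it was at the start of the episode above 0.025 m or angle between spray_bottle's own z axis and vertical above 0.5 rad).
It also fails if it takes over 72 s, if anything falls off the work surface, if the arm or the gripper's body presses on something with over 40 N, if the wrist force passes 120 N, or if a joint passes its speed limit or range.

## Working session

There is one attempt and no reset: what is moved stays moved. The work goes in short steps, each a Python script; the robot and the scene stay as the last script left them, time stands still between calls to the robot, and variables do not carry over. Pictures are saved under pics/ and viewed, at most 10 in all, crops included, and the job is handed in when it is done.

```bash
ls; mkdir -p pics; python3 - <<'E'
from workcell import *
import cv2,numpy as np
for n in ["top","scene"]:
    p=get_image(n); cv2.imwrite(f"pics/{n}0.png",p["image"])
    print(n,p["fov_y"],p["cx"],p["cy"],p["origin"],p["attitude"],[k for k in p])
    for t in ["care_box","lid_batten","brush_grip","panel3_mid","lint_roller","spray_bottle","polish_tin","wire_hanger"]:
        print(t,[(np.round(d["xyz"],3).tolist(),round(d["confidence"],2)) for d in search_frame(p,t)][:4])
print(get_time_s(),get_tool_rot(),pinch_z)
E
```

```text
pics
top 51.69450353700368 317.74943005851816 236.09675194131682 [0.37898781 0.00649023 1.20804346] [-0.04875397  0.04556406  0.71416482 -0.69678948] ['image', 'fov_y', 'cx', 'cy', 'origin', 'attitude', 'shot']
care_box [([0.234, 0.014, -1.163], 0.71)]
lid_batten [([-0.123, 0.011, -1.211], 0.89), ([-0.506, 0.114, -1.227], 0.74), ([0.207, 0.257, -1.242], 0.73), ([-0.189, -0.249, -1.177], 0.65)]
brush_grip [([-0.35, -0.034, -1.191], 0.62)]
panel3_mid []
lint_roller [([-0.278, 0.163, -1.203], 0.77), ([-0.125, 0.014, -1.207], 0.62)]
spray_bottle [([-0.054, 0.199, -1.117], 0.95), ([0.055, -0.138, -1.173], 0.66)]
polish_tin [([0.055, -0.137, -1.17], 0.59)]
wire_hanger [([0.597, -0.043, -1.204], 0.82)]
scene 54.94745003937406 330.7890074902759 236.00512395004063 [ 1.08991369 -0.446545    1.01843671] [0.27519877 0.13293801 0.39769558 0.86511927] ['image', 'fov_y', 'cx', 'cy', 'origin', 'attitude', 'shot']
care_box [([-0.18, -0.094, -1.128], 0.67)]
lid_batten [([0.462, 0.167, -1.353], 0.88), ([-0.013, 0.233, -1.413], 0.7), ([0.005, -0.289, -1.036], 0.62)]
brush_grip [([0.25, 0.197, -1.36], 0.8)]
panel3_mid [([-0.191, -0.085, -1.155], 0.57)]
lint_roller [([0.314, 0.037, -1.228], 0.81)]
spray_bottle [([0.169, -0.06, -1.061], 0.57)]
polish_tin [([-0.129, 0.056, -1.262], 0.97)]
wire_hanger [([-0.478, -0.304, -1.038], 0.91), ([-0.17, -0.112, -1.154], 0.28)]
0.9 [2.17144726e-01 9.76139420e-01 5.73860190e-06 1.78058259e-06] -0.0187
```

View pics/top0.png

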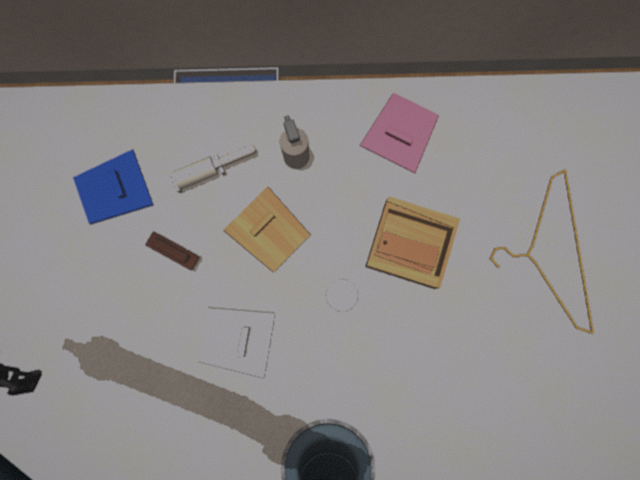

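View pics/scene0.png

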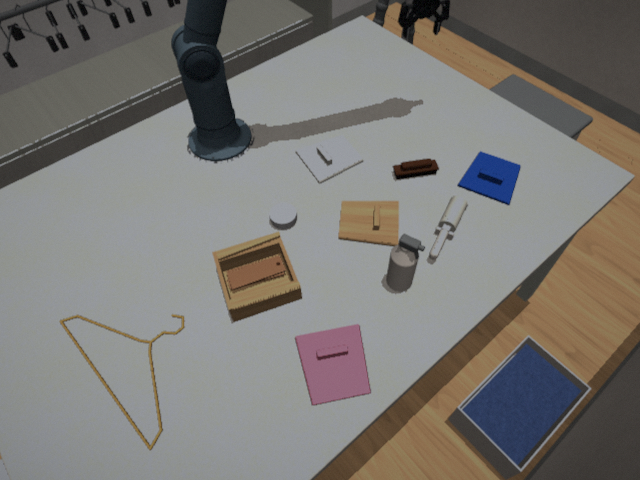

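Candidates for the lid in the top picture are blue (115,187), pink (400,133), white (240,340) and bare wood (268,229). The wooden one fits, since the other three are the named look-alike colours. The box is at (413,243) and the brush at (173,250). Next I'll take closer wrist views of each.

```bash
cat > h.py <<'E'
from workcell import *
import cv2,numpy as np
from scipy.spatial.transform import Rotation as R
def down(yaw):  # tool z down; tool y (closing) axis at angle yaw in world
    c,s=np.cos(yaw),np.sin(yaw); y=np.array([c,s,0]); z=np.array([0,0,-1.]); x=np.cross(y,z)
    return R.from_matrix(np.c_[x,y,z]).as_quat()
def shot(n):
    tp,tr=np.array(get_tcp_pos()),R.from_quat(get_tool_rot())
    p=get_image(n)
    if n=="wrist":
        T=np.array(p["T_tool_cam"]); p["o"]=tp+tr.apply(T[:3,3]); p["R"]=tr.as_matrix()@T[:3,:3]
    else: p["o"]=np.array(p["origin"]); p["R"]=R.from_quat(p["attitude"]).as_matrix()
    p["f"]=240/np.tan(np.radians(p["fov_y"])/2); return p
def pix2w(p,uv,z):
    uv=np.atleast_2d(uv).astype(float)
    d=np.c_[(uv[:,0]-p["cx"])/p["f"],-(uv[:,1]-p["cy"])/p["f"],-np.ones(len(uv))]@p["R"].T
    return p["o"]+d*((z-p["o"][2])/d[:,2])[:,None]
def w2pix(p,w):
    c=(np.atleast_2d(w)-p["o"])@p["R"]; return np.c_[p["cx"]-p["f"]*c[:,0]/c[:,2],p["cy"]+p["f"]*c[:,1]/c[:,2]]
def cam2w(p,x): return p["o"]+p["R"]@np.array(x)
E
python3 - <<'E'
from h import *
import pickle
p=shot("top")
for n,uv,z in [("box",(413,243),.066),("lid",(268,229),.02),("brush",(173,250),.04),("boxL",(376,233),.066),("boxR",(450,253),.066)]: print(n,pix2w(p,uv,z).round(3))
b=pix2w(p,(413,243),.06)[0];l=pix2w(p,(268,229),.01)[0];br=pix2w(p,(173,250),.04)[0]
for n,c in [("brush",br),("lid",l),("box",b)]:
    # first guess camera offset unknown: go above at 0.40
    for zz in (.40,.36,.32):
        try:
            move_ptp([c[0]-.06,c[1],zz],down(np.pi/2)); break
        except IKError: print("ik",n,zz)
    p=shot("wrist"); 
    if n=="brush": print(np.array(p["T_tool_cam"]).round(4),p["fov_y"])
    cv2.imwrite(f"pics/w_{n}.png",p["image"]); pickle.dump(p,open(f"{n}.pkl","wb"))
    for t in {"brush":["brush_grip"],"lid":["lid_batten","lid_wide_end"],"box":["care_box","panel3_mid","panel1_mid"]}[n]:
        print(t,[(cam2w(p,d["xyz"]).round(3).tolist(),round(d["confidence"],2)) for d in search_frame(p,t)][:3])
        rs=regions_of(p,t)
        if rs:
            m=rs[0]["pixels"].astype(np.uint8); print(cv2.minAreaRect(cv2.findNonZero(m)), m.sum())
    print(get_time_s(), get_tcp_pos())
ims=[cv2.imread(f"pics/w_{n}.png") for n in ("brush","lid")]
cv2.imwrite("pics/w_two.png",cv2.resize(np.hstack(ims),(800,300)))
E
```

```text
box [[ 0.511 -0.211  0.066]]
lid [[0.559 0.13  0.02 ]]
brush [[0.511 0.354 0.04 ]]
boxL [[ 0.536 -0.126  0.066]]
boxR [[ 0.485 -0.295  0.066]]
[[ 5.000e-04  9.631e-01  2.692e-01  6.870e-02]
 [ 1.000e+00 -4.000e-04 -7.000e-04  1.500e-03]
 [-6.000e-04  2.692e-01 -9.631e-01 -1.426e-01]
 [ 0.000e+00  0.000e+00  0.000e+00  1.000e+00]] 66.98777514972126
brush_grip [([0.51, 0.362, 0.02], 0.85)]
((320.65380859375, 229.7307586669922), (89.67710876464844, 28.403953552246094), 29.744882583618164) 2442
2.375 [0.44983445 0.3556749  0.39876846]
lid_batten [([0.668, 0.512, 0.009], 0.95), ([0.552, 0.135, 0.007], 0.89), ([0.314, 0.212, 0.008], 0.67)]
((558.5466918945312, 295.2772521972656), (85.71334838867188, 111.06086730957031), 75.25643920898438) 8635
lid_wide_end [([0.314, 0.212, 0.01], 0.98), ([0.747, -0.216, 0.01], 0.88), ([0.553, 0.136, 0.013], 0.8)]
((375.01202392578125, 41.89674377441406), (127.23573303222656, 98.93803405761719), 6.632514476776123) 11024
3.5333 [0.50015288 0.13331647 0.39974741]
care_box [([0.545, -0.218, 0.052], 0.58)]
((316.12762451171875, 233.8047332763672), (133.4554443359375, 126.85408020019531), 18.69898223876953) 11526
panel3_mid [([0.5, -0.208, 0.033], 0.89)]
((318.8055114746094, 221.85775756835938), (97.90918731689453, 36.344505310058594), 17.744672775268555) 3394
panel1_mid [([0.471, -0.197, 0.016], 0.71), ([0.471, -0.249, 0.021], 0.66)]
((325.666259765625, 199.57876586914062), (94.53314208984375, 9.937973976135254), 21.540973663330078) 805
5.1917 [ 0.45175404 -0.21108832  0.39990876]
```

View pics/w_box.png

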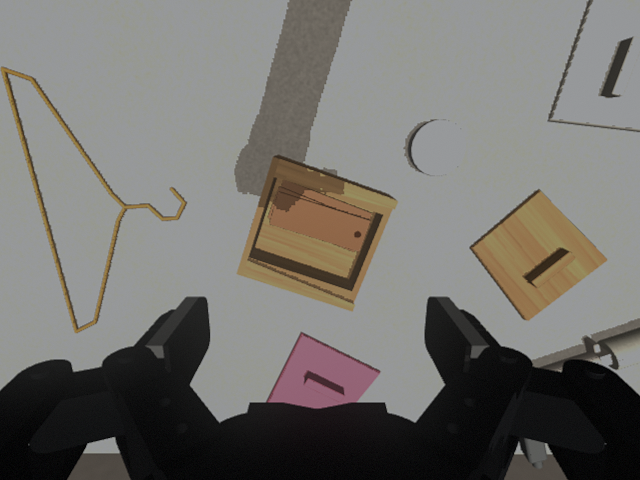

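View pics/w_two.png

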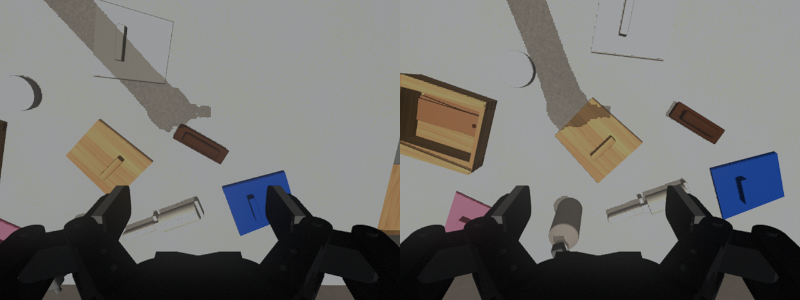

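The wrist view of the box has panels at (320,220) on its robot side, so box +y points towards the robot and the low end is on the right, at (375,245). The wooden lid is at (540,255), with its batten off-centre towards the lower right, so that is the wide end. The pink and white lids and the hanger also show, but aren't wanted. Next come close views, with model-silhouette fits for the poses.

```bash
cat > fit.py <<'E'
from h import *
from scipy.optimize import minimize
def cub(x0,x1,y0,y1,z0,z1): return np.array([[x,y,z] for x in(x0,x1) for y in(y0,y1) for z in(z0,z1)])/1e3
BOX=[cub(-87,87,-85,85,0,66)]
w,n=78,65.5
LID=[np.array([[60.5,w,-21],[60.5,-w,-21],[-100.5,n,-21],[-100.5,-n,-21],[60.5,w-3.5,-11],[60.5,-w+3.5,-11],[-100.5,n-3.5,-11],[-100.5,-n+3.5,-11]])/1e3, cub(-8,8,-35,35,-11,11)]
BRUSH=[cub(-66,66,-20,20,-35,-9),cub(-46,46,-12,12,-9,9)]
def sil(p,parts,pose,z0,S=4):
    M=np.zeros((480*S//2,640*S//2),np.uint8)*0
    r=R.from_euler('z',pose[2]).as_matrix()
    for P in parts:
        q=w2pix(p,P@r.T+[pose[0],pose[1],z0])
        cv2.fillConvexPoly(M,cv2.convexHull(((q+.5)*S/2*16).astype(np.int32)),255,cv2.LINE_AA,4)
    return cv2.resize(M,(640,480),interpolation=cv2.INTER_AREA)/255.
def seg(p,mask):
    k=np.ones((9,9),np.uint8); m=np.where(mask,cv2.GC_PR_FGD,cv2.GC_PR_BGD).astype(np.uint8)
    m[cv2.dilate(mask.astype(np.uint8),k,iterations=2)==0]=cv2.GC_BGD
    m[cv2.erode(mask.astype(np.uint8),k)>0]=cv2.GC_FGD
    cv2.grabCut(p["image"],m,None,np.zeros((1,65)),np.zeros((1,65)),3,cv2.GC_INIT_WITH_MASK)
    return (m&1)>0
def fit(p,parts,mask,x0,z0):
    best=None
    f=lambda v:np.abs(sil(p,parts,v*[1,1,5],z0)-mask).sum()/mask.sum()
    for dy in (-.15,0,.15):
        s=np.array([x0[0],x0[1],(x0[2]+dy)/5]); sx=np.vstack([s]+[s+d for d in np.eye(3)*.015])
        r=minimize(f,s,method='Nelder-Mead',options=dict(initial_simplex=sx,xatol=1e-5,fatol=1e-5))
        if best is None or r.fun<best.fun: best=r
    return best.x*[1,1,5],best.fun
def view(c,yaw,zz):
    h=zz+.1426-c[2]; q=down(yaw); xt=R.from_quat(q).as_matrix()[:,0]
    move_ptp([*(np.array(c[:2])+xt[:2]*(.2795*h-.0687)),zz],q); return shot("wrist")
def locate(p,name,parts,x0,z0,usegc=True):
    rs=regions_of(p,name); c=w2pix(p,[x0[0],x0[1],z0])[0]
    rs.sort(key=lambda r:np.hypot(*(np.argwhere(r["pixels"]).mean(0)[::-1]-c)))
    m=rs[0]["pixels"]; m2=seg(p,m) if usegc else m
    a=fit(p,parts,m2.astype(float),x0,z0); b=fit(p,parts,m.astype(float),x0,z0)
    print(name,"gc",a[0].round(4),round(a[1],3),"net",b[0].round(4),round(b[1],3)); return a[0],b[0]
E
python3 - <<'E'
from fit import *
import pickle
T=[("box","care_box",BOX,[.511,-.211,1.27],0,.28),("lid","lid_batten",LID,[.562,.135,.8],.021,.26),("brush","brush_grip",BRUSH,[.51,.36,1.1],.035,.25)]
ims=[]
for n,t,parts,x0,z0,zz in T:
    p=view([*x0[:2],.03],np.pi/2,zz); pickle.dump(p,open(n+".pkl","wb"))
    a,b=locate(p,t,parts,x0,z0)
    im=p["image"].copy()
    for v,c in((a,(0,255,0)),(b,(255,0,0))):
        cs,_=cv2.findContours((sil(p,parts,v,z0)>.5).astype(np.uint8),0,2); cv2.drawContours(im,cs,-1,c,1)
    u=w2pix(p,[*x0[:2],z0])[0].astype(int); u=np.clip(u,[160,150],[480,330])
    ims.append(im[u[1]-150:u[1]+150,u[0]-160:u[0]+160]); print(get_time_s())
cv2.imwrite("pics/fit.png",np.vstack([np.hstack([cv2.resize(i,(400,300)) for i in ims[1:]]),np.hstack([cv2.resize(ims[0],(400,300)),np.zeros((300,400,3),np.uint8)])]))
E
```

```text
care_box gc [ 0.5144 -0.2113  1.2332] 0.428 net [ 0.5143 -0.2114  1.2344] 0.422
5.85
lid_batten gc [0.5718 0.1462 0.7784] 0.015 net [0.5717 0.1459 0.7766] 0.02
7.2667
brush_grip gc [0.5123 0.3632 1.0286] 0.114 net [0.5115 0.3626 1.0177] 0.129
8.2833
```

View pics/fit.png

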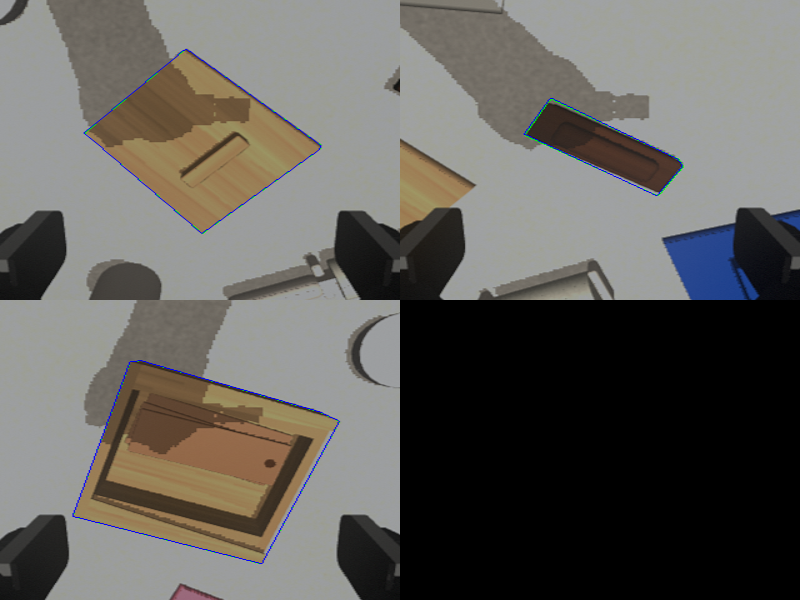

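The lid and brush outlines fit tightly. The box outline follows its rim, but the network mask leaves out the interior, so I'll refit with the hole filled. The panels clearly lie by the robot-side wall (top of the crop). Then I push them with both open fingers.

```bash
cat >> fit.py <<'E'
import json,os
def bw(x,y,z=0,b=None):
    b=b or json.load(open("box.json")); c,s=np.cos(b[2]),np.sin(b[2])
    return np.array([b[0]+c*x/1e3-s*y/1e3,b[1]+s*x/1e3+c*y/1e3,z/1e3])
def wb(w):
    b=json.load(open("box.json")); d=np.array(w)[:2]-b[:2]; c,s=np.cos(b[2]),np.sin(b[2])
    return np.array([c*d[0]+s*d[1],-s*d[0]+c*d[1],w[2]])*1e3
E
python3 - <<'E'
from fit import *
p=view([.5144,-.2113,.03],1.2332,.28)
m=regions_of(p,"care_box")[0]["pixels"].astype(np.uint8)
g=seg(p,m>0).astype(np.uint8); out=[]
for k in (m,g):
    cs,_=cv2.findContours(k,0,2); f=np.zeros_like(k); cv2.drawContours(f,[cv2.convexHull(max(cs,key=cv2.contourArea))],-1,1,-1)
    v,e=fit(p,BOX,f.astype(float),[.5144,-.2113,1.2332],0); print(v.round(4),round(e,3)); out.append(v)
b=(out[1] if abs(out[1]-out[0])[:2].max()<.004 else out[0]); json.dump(list(b),open("box.json","w"))
for t,z in (("panel3_mid",.027),("panel2_mid",.02),("panel1_mid",.013)):
    for r in regions_of(p,t)[:2]:
        uv=np.argwhere(r["pixels"])[:,::-1]; q=np.array([wb(x) for x in pix2w(p,uv[::7],z)]); print(t,r["confidence"],len(uv),np.percentile(q[:,0],[1,99]).round(),np.percentile(q[:,1],[1,99]).round())
print(get_time_s())
grip(.6); q=down(b[2])
move_ptp(bw(0,-45,110),q)
servo_line(bw(0,-45,25),max_speed=.2)
print(servo_line(bw(0,-45,-12),max_speed=.04,stop_force=4), wb(get_tcp_pos()), get_force())
z=wb(get_tcp_pos())[2]+1.8
servo_line(bw(0,-45,z)); print(wb(get_tcp_pos()))
print(servo_line(bw(0,8,z),max_speed=.05,stop_force=15), wb(get_tcp_pos()), get_force(),get_time_s())
E
```

```text
[ 0.5137 -0.2111  1.2351] 0.011
[ 0.5146 -0.2115  1.2371] 0.017
panel3_mid 0.57 5520 [-64.  72.] [-10.  42.]
panel2_mid 0.69 369 [-72.  60.] [-10.  45.]
panel2_mid 0.53 13552 [238. 371.] [-16. 156.]
panel1_mid 0.77 1360 [-67.  70.] [40. 54.]
panel1_mid 0.18 13521 [241. 376.] [-19. 155.]
10.5417
True [  0.05066618 -45.14819689   2.94030536] [-0.2806336   0.63996886  4.94190545]
[-2.61815691e-02 -4.47279271e+01  4.28754104e+00]
False [-0.09645052 -2.30970875  8.43907235] [11.48037372 -3.97775791 -0.70788907] 14.4
```

```bash
python3 - <<'E'
from fit import *
servo_line(bw(0,-4,4),max_speed=.1); print(wb(get_tcp_pos()),get_force())
print(servo_line(bw(0,13,2),max_speed=.06,stop_force=25), wb(get_tcp_pos()), get_force(),get_time_s())
sleep(.25); print(wb(get_tcp_pos()), get_force())
servo_line(bw(0,-30,8),max_speed=.15); servo_line(bw(0,-30,110),max_speed=.25)
p=view([*bw(0,0)[:2],.03],json.load(open("box.json"))[2],.22)
for t,z in (("panel3_mid",.027),("panel2_mid",.02),("panel1_mid",.013)):
    for r in regions_of(p,t)[:1]:
        uv=np.argwhere(r["pixels"])[:,::-1]; q=np.array([wb(x) for x in pix2w(p,uv[::7],z)]); print(t,r["confidence"],len(uv),np.percentile(q[:,0],[1,99]).round(),np.percentile(q[:,1],[1,99]).round())
im=p["image"].copy()
for P in (np.array([[x,y,27] for x,y in((-70,10),(70,10),(70,60),(-70,60))]),np.array([[x,y,6] for x,y in((-78,-60),(78,-60),(78,60),(-78,60))])):
    cv2.polylines(im,[w2pix(p,[bw(*c) for c in P]).astype(int)],True,(0,255,0),1)
c=w2pix(p,bw(0,0,20))[0].astype(int);cv2.imwrite("pics/pan.png",cv2.resize(im[max(0,c[1]-140):c[1]+140,max(c[0]-160,0):c[0]+160],None,fx=2,fy=2)); print(get_time_s())
E
```

```text
[ 0.14431059 -3.31786781  3.84656155] [-0.61551033 -0.29192609 -0.60542243]
False [-0.20605062 -2.37251282  7.28925929] [17.62572065 -6.34173757  0.14831697] 15.1
[-0.21947393 -2.3497569   7.22817287] [18.19081589 -6.65283139 -0.86761122]
panel3_mid 0.84 7528 [-67.  69.] [10. 57.]
17.1083
```

View pics/pan.png

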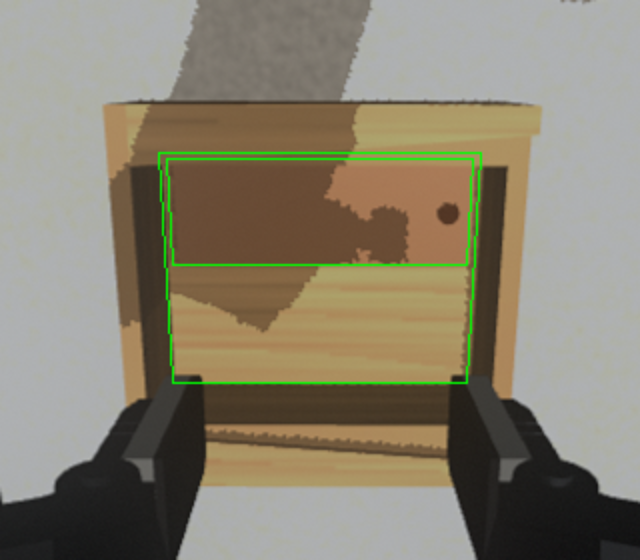

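The panels sit square against the wall inside the green target outline (165,160)-(470,265), and the low end is on the right. Now the brush.

```bash
python3 - <<'E'
from fit import *
b=json.load(open("box.json")); br=np.array([.512,.363]); by=1.023
for s in (1,-1):
    q1,q2=down(by+s*np.pi/2),down(b[2]+s*np.pi/2)
    j=[solve_ik([*br,.03],q1),solve_ik(bw(0,-24,34),q2)]
    print(s,[None if k is None else np.round(k,2) for k in j])
    if all(k is not None for k in j) and all(abs(k[6])<2.6 for k in j): break
grip(.42,40)
move_ptp([*br,.11],q1); servo_line([*br,.05],max_speed=.15)
print(servo_line([*br,.02],max_speed=.04,stop_force=4),get_tcp_pos())
z=get_tcp_pos()[2]+.0025; servo_line([*br,z]); grip(0.0,40); print(get_finger_gap(),get_gripper_force(),z,get_tcp_pos())
if get_finger_gap()*85<18: raise SystemExit
servo_line([*br,.17],max_speed=.25); print(get_finger_gap(),get_force())
move_ptp(bw(0,-24,140),q2); servo_line(bw(0,-24,z*1e3+15),max_speed=.2)
print(servo_line(bw(0,-24,z*1e3+1),max_speed=.04,stop_force=4),wb(get_tcp_pos()),get_force())
grip(.42); servo_line(bw(0,-24,130),max_speed=.25); print(get_time_s())
p=view([*bw(0,0)[:2],.03],b[2],.27)
ps=regions_of(p,"brush_grip"); print(len(ps))
im=p["image"].copy()
for P in (np.array([[x,y,27] for x,y in((-70,10),(70,10),(70,60),(-70,60))]),np.array([[x,y,32] for x,y in((-66,-44),(66,-44),(66,-4),(-66,-4))])):
    cv2.polylines(im,[w2pix(p,[bw(*c) for c in P]).astype(int)],True,(0,255,0),1)
c=w2pix(p,bw(0,0,20))[0].astype(int);cv2.imwrite("pics/br.png",cv2.resize(im[max(0,c[1]-140):c[1]+140,max(c[0]-160,0):c[0]+160],None,fx=2,fy=2)); print(get_time_s())
E
```

```text
1 [array([-1.3 ,  0.75,  0.82,  1.81, -0.69,  0.9 ,  2.44]), array([ 0.81,  0.59, -0.61,  1.87,  0.45,  0.82,  2.78])]
-1 [array([-1.52,  1.08,  1.25,  1.82, -1.14,  1.18, -0.42]), array([-0.55,  0.95,  1.2 ,  1.94, -1.04,  1.07,  0.79])]
True [0.51175243 0.36309979 0.02519096]
0.2707427520842217 39.83405828475952 0.027690964845952754 [0.51178465 0.36292239 0.02739578]
0.2737428344934276 [-0.65917636 -0.25016902 -1.32271691]
True [ -0.35027725 -26.51513984  33.02541827] [ 0.77545118 -1.16315564  2.97888846]
25.7417
2
26.8917
```

View pics/br.png

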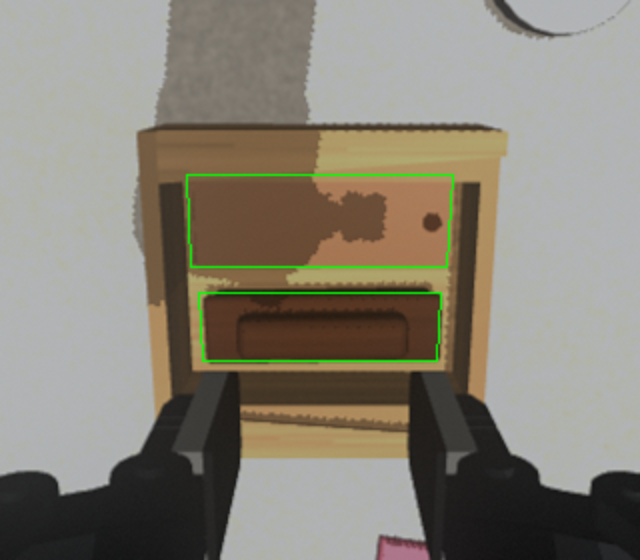

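The brush lies flat and parallel at (320,330), beside the still-square panels. Now the wooden lid, which the enlarged crop already confirmed as bare wood with its batten at (215,160).

```bash
python3 - <<'E'
from fit import *
b=json.load(open("box.json")); l=np.array([.5718,.1461]); ly=.7778
for s in (0,1):
    q1,q2=down(ly+s*np.pi),down(b[2]+s*np.pi)
    j=[solve_ik([*l,.03],q1),solve_ik(bw(131,0,80),q2),solve_ik(bw(20,0,65),q2)]
    print(s,[None if k is None else np.round(k,2) for k in j])
    if all(k is not None for k in j) and all(abs(k[6])<2.6 for k in j): break
grip(.4,60)
move_ptp([*l,.10],q1); servo_line([*l,.04],max_speed=.15)
print(servo_line([*l,.003],max_speed=.04,stop_force=4),get_tcp_pos())
z=get_tcp_pos()[2]+.002; servo_line([*l,z]); grip(0.0,60); z=get_tcp_pos()[2]; print(get_finger_gap()*85,get_gripper_force(),z)
if get_finger_gap()*85<10: raise SystemExit
servo_line([*l,z+.09],max_speed=.2); print(get_force())
Z=z*1e3+54
servo_line(bw(131.5,0,Z+36),q2,max_speed=.2); print(wb(get_tcp_pos()),get_time_s())
p=shot("wrist"); cv2.imwrite("pics/lid1.png",p["image"])
print(servo_line(bw(131.5,0,Z-3),max_speed=.06,stop_force=4),wb(get_tcp_pos()),Z,get_force())
json.dump([Z,s],open("z.json","w")); print(get_time_s())
p=shot("top"); c=w2pix(p,bw(50,0,60))[0].astype(int); cv2.imwrite("pics/lid2.png",cv2.resize(p["image"][c[1]-75:c[1]+75,c[0]-100:c[0]+100],None,fx=4,fy=4,interpolation=2))
E
```

```text
0 [array([-0.94,  0.67,  0.79,  1.9 , -0.64,  0.84,  0.97]), array([-0.67,  0.6 ,  0.95,  1.95, -0.62,  0.91,  1.84]), array([-0.49,  0.63,  0.96,  1.98, -0.67,  0.89,  2.08])]
True [0.57135391 0.14610613 0.00934408]
14.914252068259856 62.341132164001465 0.011162956782175916
[-0.3778104  -0.53546324 -3.86535464]
[132.72063381   0.65622569 100.48777519] 32.3167
True [131.93298337   0.93370234  64.47136711] 65.16295678217591 [-0.65045673  1.01715878  4.23830986]
32.9583
```

View pics/lid2.png

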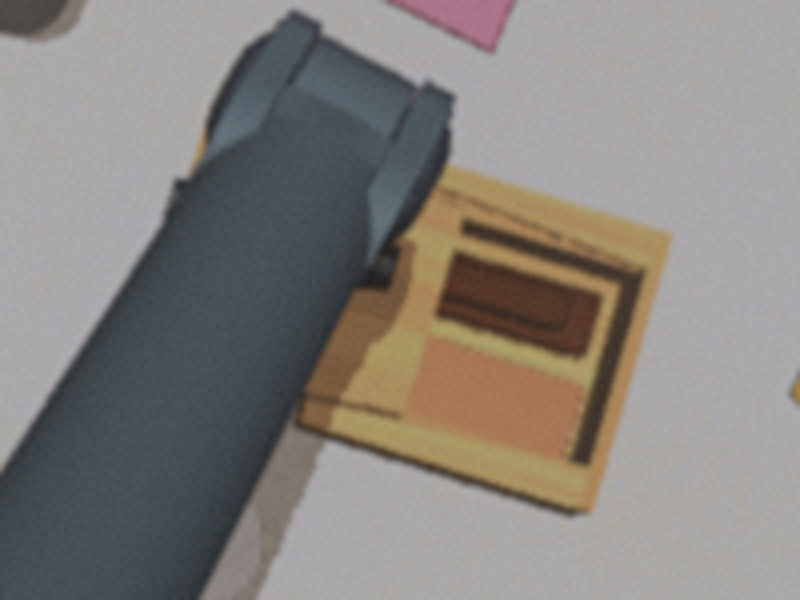

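The lid's narrow end is at about (415,330), between the runners and at the expected ledge height. Slide it in, letting it self-centre with a regrasp, then push.

```bash
python3 - <<'E'
from fit import *
Z,s=json.load(open("z.json"))
def st(m,r=None): print(m,r,wb(get_tcp_pos()).round(1),(R.from_euler('z',-json.load(open("box.json"))[2]).apply(get_force())).round(1),round(get_time_s(),1))
r=servo_line(bw(60,0,Z-2),max_speed=.06,stop_force=10); st("slide",r)
if not r:
    r=servo_line(bw(34,0,Z-2),max_speed=.04,stop_force=10); st("slide2",r)
E
```

```text
slide True [67.1 -2.4 65. ] [-0.3 -0.4  4. ] 34.1
```

```bash
python3 - <<'E'
from fit import *
Z,s=json.load(open("z.json"))
def st(m,r=None): print(m,r,wb(get_tcp_pos()).round(1),(R.from_euler('z',-json.load(open("box.json"))[2]).apply(get_force())).round(1),round(get_time_s(),1))
r=servo_line(bw(42,0,Z-.5),max_speed=.04,stop_force=15); st("a",r)
grip(.3); st("open"); grip(0,60); st("regrip")
r=servo_line(bw(15,0,Z-.5),max_speed=.03,stop_force=12); st("b",r)
E
```

```text
a False [45.3 -0.3 65. ] [5.7 2.4 5.4] 34.9
open None [41.3  0.5 64.2] [-0.4  0.3  0.3] 35.2
regrip None [42.7  0.3 64.8] [3.2 1.9 4.4] 35.4
b True [40.3  0.8 64.9] [1.  2.1 4.3] 35.9
```

```bash
python3 - <<'E'
from fit import *
Z,s=json.load(open("z.json"))
def st(m,r=None): print(m,r,wb(get_tcp_pos()).round(1),(R.from_euler('z',-json.load(open("box.json"))[2]).apply(get_force())).round(1),round(get_time_s(),1))
servo_line(bw(40,0.5,Z+.5)); st("up")
for x in (34,28,20,12):
    r=servo_line(bw(x,0.5,Z+.5),max_speed=.04,stop_force=25); st(x,r)
    if r: break
E
```

```text
up None [40.   0.9 65.4] [2.6 2.8 3.3] 36.1
34 False [37.1  1.4 65.5] [7.  3.8 6.6] 36.4
28 False [34.2  1.3 65.7] [10.8  5.2  7.7] 36.7
20 False [31.9  1.3 65.6] [17.6  4.4 10.9] 37.1
12 False [31.2  1.4 65.5] [28.7  7.  12.4] 37.4
```

```bash
python3 - <<'E'
from fit import *
Z,s=json.load(open("z.json"));b=json.load(open("box.json"))
grip(.4); servo_line(bw(31,1,Z+45),max_speed=.2)
p=view([*bw(70,0)[:2],.054],b[2],.24)
pp=regions_of(p,"lid_batten"); pp.sort(key=lambda r:np.hypot(*(np.argwhere(r["pixels"]).mean(0)[::-1]-w2pix(p,bw(0,0,64))[0])))
m=pp[0]["pixels"]; print(m.sum(),pp[0]["confidence"])
v,e=fit(p,LID,m.astype(float),[*bw(28,0)[:2],b[2]],.075); print(wb([*v[:2],.075]),v[2]-b[2],e)
cv2.imwrite("pics/l3.png",p["image"]); im=p["image"]
c=w2pix(p,bw(60,0,60))[0].astype(int); y0,x0=max(0,c[1]-140),max(c[0]-160,0); cv2.imwrite("pics/lid3.png",cv2.resize(im[y0:c[1]+140,x0:c[0]+160],None,fx=2,fy=2,interpolation=2))
import pickle; pickle.dump(p,open("l3.pkl","wb")); print(x0,y0,get_time_s(),w2pix(p,[bw(87,0,54),bw(87,0,64),bw(87,-80,66),bw(87,80,66)])-[x0,y0])
E
```

```text
2453 0.84
[-181.86055008 -432.61824918   75.        ] 0.42500000000000115 1.0
145 103 38.8417 [[188.95744036 138.54432384]
 [189.46150845 141.53033566]
 [188.46956769 221.57513723]
 [190.81493466  51.65339501]]
```

View pics/lid3.png

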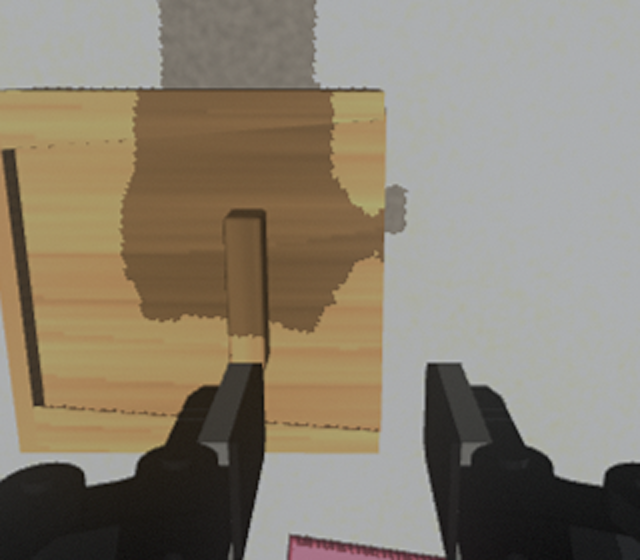

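```bash
python3 - <<'E'
from fit import *
import pickle
p=pickle.load(open("l3.pkl","rb")); o=np.array([145,103])
f=lambda u,v,z: wb(pix2w(p,np.array([u,v])/2+o,z/1e3)[0]).round(1)
print("batten L/R top",f(224,240,86),f(266,240,86),"lid edge",f(383,250,64),f(381.5,400,64),"box corners",f(385,92,66),f(379,452,66))
b=json.load(open("box.json"))
def st(m,r=None): print(m,r,wb(get_tcp_pos()).round(1),(R.from_euler('z',-b[2]).apply(get_force())).round(1),round(get_time_s(),1))
grip(0,60); q=down(b[2])
move_ptp(bw(125,0,110),q); servo_line(bw(125,0,58),max_speed=.15); st("pre")
r=servo_line(bw(75,0,58),max_speed=.05,stop_force=25); st("push",r)
sleep(.3); st("hold")
servo_line(bw(125,0,58),max_speed=.1); servo_line(bw(125,0,120),max_speed=.2)
p=view([*bw(70,0)[:2],.054],b[2],.24); c=w2pix(p,bw(60,0,60))[0].astype(int); print(c-[160,140])
cv2.imwrite("pics/lid4.png",cv2.resize(p["image"][c[1]-140:c[1]+140,c[0]-160:c[0]+160],None,fx=2,fy=2,interpolation=2)); st("end")
E
```

```text
batten L/R top [20.9 25.2 86. ] [38.5 25.2 86. ] lid edge [88.6 15.5 64. ] [ 89.  -58.2  64. ] box corners [88.4 84.7 66. ] [ 88.1 -84.8  66. ]
pre None [124.5  -1.   59.3] [ 0.5 -0.6  0.4] 40.4
push True [94.   0.3 57.9] [ 1.5 -0.2  3. ] 41.3
hold None [94.   0.2 57.9] [0.5 0.3 4.9] 41.6
[143 103]
end None [ 71.3  24.4 238.2] [0.4 0.1 0.2] 43.2
```

View pics/lid4.png

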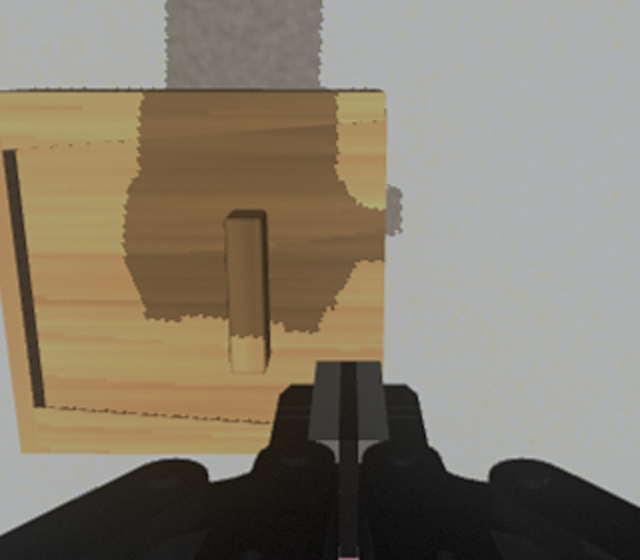

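The lid's wide end is level with the box's end at (383,250), within about 0.5 mm, and straight. One slow, steady push for certainty, then I'll hand in.

```bash
python3 - <<'E'
from fit import *
b=json.load(open("box.json"))
def st(m,r=None): print(m,r,wb(get_tcp_pos()).round(1),(R.from_euler('z',-b[2]).apply(get_force())).round(1),round(get_time_s(),1))
q=down(b[2]); move_ptp(bw(120,0,110),q); servo_line(bw(120,0,59),max_speed=.15); servo_line(bw(97,0,59),max_speed=.05); st("pre")
for x in (92,86,82,78,74,70):
    r=servo_line(bw(x,0,59),max_speed=.025,stop_force=30); st(x,r)
    if r or np.linalg.norm(get_force())>25: break
servo_line(bw(120,0,62),max_speed=.1); servo_line(bw(120,0,150),max_speed=.2); sleep(.5); st("end")
close_job()
E
```

```text
pre None [96.8  0.  59. ] [-0.3  0.6  0.6] 44.9
92 False [93.7 -0.  58.8] [ 3.4  0.3 -1.1] 45.2
86 False [93.5 -0.  58.9] [10.8  0.3 -0.1] 45.6
82 False [93.3  0.  58.9] [16.8  0.5  1.4] 45.9
78 False [93.2  0.  58.9] [20.7  0.5  1.5] 46.2
74 False [93.   0.  58.9] [25.1  1.2  2.4] 46.5
end None [119.9   0.2 149.7] [-0.  -0.9  0.5] 48.2
the job is handed in; nothing more can be done
```

I handed the job in at about 48 s: the panels are squared, the brush is flat beside them, and the lid is pushed in at 25 N and flush to about 0.5 mm in the last picture; I got no verdict back and could not measure the lid's grip on the runners.

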